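# Clamp a plaster cast in the tilted sawing stand

### The arm

A 6-joint arm with a two-finger parallel gripper is mounted at the origin on a cart in front of the work surface, level with it; the furniture and walls round the work are solid. World frame = base frame: x ahead of the robot, y to its left, z up, the work surface at z = 0. Lengths are in m, angles in rad, forces in N, time in s.
With the tool pointing down it reaches from about 0.35 to 0.725 m from the base axis. Payload 4.3 kg.
Tool frame: the origin (TCP) lies at the very end of the fingers, on their centre line; the grasp point (between the pads) lies 19 mm behind it; z points along the fingers, y is the line along which they close (so a half turn about z gives the same grasp; the last joint's range is limited). The gripper opens to 85 mm and grips with 20 to 120 N. Pads are 22 mm wide; open, the fingers measure 114 mm over their backs; the gripper's body (76 mm by 85 mm) begins 54 mm behind the grasp point. The pads swing forward as they close: fully open they stand 13 mm farther back than shut.
Start: joints at [1.004, 0.377, 0.081, 1.274, 0, 1.46], TCP at [0.254, 0.516, 0.195] pointing down, gripper open.
Joint ranges: [-2.72, 2.72], [-0.84, 1.66], [-1.02, 1.22], [-1.77, 2.12], [-1.37, 1.28], [-3.14, 3.14]. Speed limits (rad/s): [2.57, 2.57, 3.14, 3.14, 3.14, 3.14].

### API

Orientations are given as a rotation vector (axis times angle).
In Python, from plant import bot gives the robot as it stands.
- The arm moves only by the tool step_arm, never from a script. Its argument "targets" is a list that holds one entry, the list of rows, each a list of 5 numbers: the finger opening in cm, from 0 to 8.54, then the shift along the tool's x, y, z in cm, then the turn about the tool's z in rad. A call has 1 to 5 rows; each row shifts and turns the commanded pose from where the row before left it, along the tool's axes as they then stand; what a row does not reach is not made up. A row lasts 1/8 s, in which the tool goes at most 62.5 mm and 10.7 degrees, less where a joint would pass 70% of its speed; a pose out of reach is approached as far as the arm can. A call is refused whole if a number of a shift passes 6.25 or a number of a turn 0.188, either way. A call with a gripper value outside its range is refused whole. The fingers move at their own pace and stop on an object; the grip force is fixed at half the most. Time passes only in rows, so rows that do not move let the fingers close. It gives the time, the measured TCP pose, the force, the opening and the grip force at its end, in the units of the state.
- bot.get_obs(): the state, without advancing time (a new reading comes with each control period).
- bot.camera(name): name is "scene" or "top" or "wrist"; returns a dict with "frame" (480x640x3 uint8, blue, green, red), "fx", "fy", "cx", "cy" (pixels), "dist_coeffs" ([k1, k2, p1, p2, k3] as OpenCV has them; the pictures are not rectified), "R" (3x3) and "t" (3): a world point X has camera coordinates R X + t. Camera axes: x right, y down, z forward; pixel columns grow to the right and rows downward; lengths in m; the calibration is good to about 2 mm. A picture is of the moment at which its call begins. There is no depth.
- bot.job_done(): hands the job in; it is judged then, once.
Trained networks look in a picture, given as the dict that the camera call returned (one of the last four; its "shot" number tells which), for a name from the list of things; names that differ only in an ending like _2 or _b are one class to them, and where a whole thing is asked for, a point or a joint stands for the part that bears it (a point fixed in the world has none). Each returns a list of dicts, best first, with "conf" (0 to 1); they miss things now and then, are a little off and sometimes report something else, mostly with a low value. They report only what shows in the picture. A call takes as long as a camera call. They do not tell look-alikes from the thing itself.
- bot.masks_of(thing, picture): "region" (480x640 bool, what is visible of it) and "box" ([left, top, width, height] in pixels, round what is visible of it).
The state is a dict: "t": time; "joint_pos": joint angles; "joint_velocities": joint speeds; "joint_torque": joint torques, N m; "position": TCP position; "tool_rot": TCP orientation; "contact_force": force on the tool from outside, world axes, zero at the start; "ft_torque": the same for the moment, N m; "gripper_width": finger opening in m; "finger_force": force on a finger pad.
Only numpy, scipy, OpenCV 4.12 (cv2) and the standard library are available. Lean on these libraries where they do the work, as an engineer would, in place of code of your own. Each camera call takes 0.05 s, during which the arm holds its last target. There are 200 camera calls.

### The job

Flip up the cam lever of the tilted stand and slide its stop well back, then lay the cast gently on the sloping pad with its flat back against the low fence and its front teeth towards the stop, squarely and in the middle. Slide the stop against the cast and flip the cam lever fully down again, so that the cast is clamped; leave the jars, the beaker and the two bottles where they stand.

Things in the scene. Friction and masses are not known exactly. Their poses are not given: they have to be found in the camera images.
- cast: the only bare plaster cast (cream jaw with teeth, no tray), loose, 0.1 to 0.17 kg, 61 x 71 x 29 mm (x, y, z). Origin: centre of its underside; z up through the teeth, +x to its flat back, -x to its front. Its sides are upright for the lowest 13 mm and nearly parallel: grip it low, across y, 66 to 68 mm wide at the origin. Starts level on the bench in one of four places, back turned to the robot within 75 degrees
- cast_back (a point): middle of the cast's flat back (a face 40 mm wide), 6 mm above its underside, 30.5 mm from the cast's origin along +x; axes of the cast
- cast_front (a point): middle of the cast's rounded front, 12 mm above its underside, 30 mm from the cast's origin along -x; axes of the cast
- bed: bed of the grey metal sawing stand, fixed, tilted 30 degrees, low end to the robot. Origin: on the pad's surface at the foot of the fence, mid-width. x up the slope, y across (left seen from the robot), z square off the bed. Pad: rubber-faced, x 0 to 79 mm, 62 mm wide, surface z = 0; the 96 mm wide bed plate beside it is 14 mm lower. Fence: face at x = 0, 62 wide, 10 thick, 18 mm high
- pad_middle (a point): on the pad's surface, 31 mm up the slope from the fence: the cast's origin belongs about here, its +x down the slope; axes of the bed. Up the slope from the pad the stop's rail runs on, a bar 24 mm wide flush with the pad, to x = 202 mm on the bed; struts with black knobs at the bed's sides reach y = +-69 mm at x about 150 mm and stay below z = 15 mm
- rail_stop: sliding stop; slides only along the bed's x, axes of the bed. Origin: on the jaw's face at pad height, so its x in the bed frame is the gap from fence to jaw: 20 to 98 mm, at the start 22 to 42. Jaw 36 wide, 10 thick, up to z = 24 mm; behind it a neck 8 wide, z 2 to 16, x 10 to 64 mm, then the carriage, 41 wide, x 60 to 100, up to z = 24 mm. Unlocked 3 N of friction hold it; locked over 15 N
- cam_lever (a joint): angle of the cam lever, rad. 0 (start) = fully down, locked: it points from its pivot down the slope, rising 20 degrees off the bed, above the neck. Grows as its end is lifted and swung over up the slope, to 1.85 = fully up, leaning back at its end stop; pulled on up the slope it then drags the stop along. The cam bites below 0.7. It stays where left (0.12 N m); unlocking or pressing home takes 5 N at the grip
- lever_grip (a point): middle of the finger grip across the lever's end: a black roller, 15 mm thick, 20 mm long along the bed's y, 52 mm from the pivot, that turns freely on its pin, so pinched by its two ends it lets the lever swing while the fingers keep their direction. Axes turn with the lever, equal the bed's at 0
- lever_pivot (a point): the lever's pivot, on the stop 80 mm up the slope from the jaw's face and 13 mm above pad height; turns about the bed's y; axes of the bed. Pulling the raised lever down the slope slides the unlocked stop, gently, before the lever turns; on its way down below 0.7 rad the cam draws the stop up to 6 mm nearer the fence
- separator_jar: bystander: round white jar with blue lid, 65 mm across, 85 mm high; origin at the centre of its underside
- beaker: bystander: translucent measuring beaker, 69 mm across, 82 mm high; origin at the centre of its underside
- vaseline_jar: bystander: small round white jar with red lid, 50 mm across, 51 mm high; origin at the centre of its underside
- dropper: bystander: brown dropper bottle, 31 mm across, 62 mm high, standing close in front of the cast's teeth; origin at the centre of its underside
- spray_bottle: bystander: tall plastic spray bottle with red trigger head, 86 mm across, 322 mm high, beside the stand's upper end on the right; the only tall thing besides the desk lamp; origin at the centre of its underside
Mind the look-alikes: they are no part of the job. What is shaped like the cast but red is not meant.

How it is judged:
By the outcome, as a careful person would: the job done as asked, in the order asked, and still so for the second after the job is handed in, with the robot touching nothing.
It also fails if it takes over 64 s, if anything falls off the work surface, if the arm or the gripper's body presses on something with over 40 N, if the wrist force passes 120 N, or if a joint passes its speed limit or range.

## Working session

There is one attempt and no reset: what is moved stays moved. The work goes in short steps, Python scripts to look and compute and a tool call to move; the robot and the scene stay as the last step left them, time stands still between calls to the robot, and variables do not carry over. Pictures are saved under pics/ and viewed, at most 10 in all, crops included, and the job is handed in when it is done.

Besides the shell and the picture viewer there is one more tool, called by a JSON object that holds its "fn" and its "kwargs". step_arm: Moves the arm, as the interface text tells. Its arguments: {"type":"object","properties":{"targets":{"type":"array"}},"required":["targets"]}

```bash
ls; mkdir -p pics; cat > h.py <<'E'
import numpy as np, cv2
from plant import bot
from scipy.spatial.transform import Rotation as Rn
def ray(c,uv):
    K=np.array([[c['fx'],0,c['cx']],[0,c['fy'],c['cy']],[0,0,1]])
    p=cv2.undistortPoints(np.array([[uv]],float),K,np.array(c['dist_coeffs'],float))[0,0]
    R=np.array(c['R']);t=np.array(c['t'])
    return -R.T@t, R.T@np.array([p[0],p[1],1])
def atz(c,uv,z):
    o,d=ray(c,uv); return o+d*(z-o[2])/d[2]
def proj(c,X):
    K=np.array([[c['fx'],0,c['cx']],[0,c['fy'],c['cy']],[0,0,1]])
    return cv2.projectPoints(np.atleast_2d(np.array(X,float)),cv2.Rodrigues(np.array(c['R'],float))[0],np.array(c['t'],float),K,np.array(c['dist_coeffs'],float))[0][:,0]
E
python3 - <<'E'
from h import *
o=bot.get_obs(); print(o['t'],o['position'],o['tool_rot'],Rn.from_rotvec(o['tool_rot']).as_matrix().round(3))
for n in ['scene','top']:
    c=bot.camera(n); cv2.imwrite(f'pics/{n}0.png',c['frame'])
    print(n,(-np.array(c['R']).T@np.array(c['t'])).round(3),np.array(c['R']).round(2).tolist())
    for th in ['cast','bed','rail_stop','cam_lever','dropper','spray_bottle','separator_jar','beaker','vaseline_jar']:
        for r in bot.masks_of(th,c)[:3]: print(n,th,round(r['conf'],2),r['box'])
E
```

```text
pics
0.0 [0.2532089  0.51545831 0.19364829] [-7.11102012e-01 -3.05934111e+00  3.00118755e-03] [[-0.897  0.441 -0.001]
 [ 0.441  0.897 -0.002]
 [ 0.    -0.002 -1.   ]]
scene [-0.559  0.794  0.854] [[-0.49, -0.87, -0.02], [-0.44, 0.27, -0.85], [0.75, -0.41, -0.52]]
scene cast 0.94 [401.1, 262.8, 27.1, 25.1]
scene cast 0.93 [323.1, 272.9, 25.7, 20.8]
scene cast 0.57 [157.6, 362.9, 35.5, 28.9]
scene bed 0.74 [353.9, 184.5, 53.7, 69.5]
scene rail_stop 0.81 [370.3, 202.5, 23.3, 28.3]
scene rail_stop 0.55 [319.6, 274.7, 24.7, 20.7]
scene cam_lever 0.41 [377.3, 207.9, 12.3, 15.6]
scene cam_lever 0.19 [289.5, 280.0, 29.1, 41.2]
scene dropper 0.63 [306.8, 260.1, 16.0, 21.8]
scene spray_bottle 0.66 [397.0, 124.1, 30.8, 105.7]
scene separator_jar 0.77 [456.5, 210.0, 22.1, 31.3]
scene beaker 0.66 [289.0, 280.0, 28.1, 42.0]
scene vaseline_jar 0.55 [440.8, 237.8, 18.3, 25.3]
top [-0.645 -0.002  1.909] [[0.14, -0.99, -0.01], [-0.82, -0.11, -0.55], [0.55, 0.08, -0.83]]
top cast 0.82 [359.7, 284.9, 21.4, 16.2]
top cast 0.55 [303.3, 258.4, 21.5, 18.8]
top cast 0.49 [164.4, 272.5, 20.9, 15.5]
top bed 0.96 [360.8, 200.4, 42.0, 64.9]
top rail_stop 0.5 [370.5, 214.5, 18.6, 32.5]
top cam_lever 0.46 [377.0, 223.7, 10.0, 16.2]
top spray_bottle 0.72 [411.0, 181.9, 37.7, 63.8]
top separator_jar 0.61 [436.0, 255.4, 20.6, 29.6]
top beaker 0.7 [308.1, 256.6, 16.9, 19.3]
top vaseline_jar 0.66 [406.5, 275.7, 11.9, 19.6]
```

View pics/scene0.png

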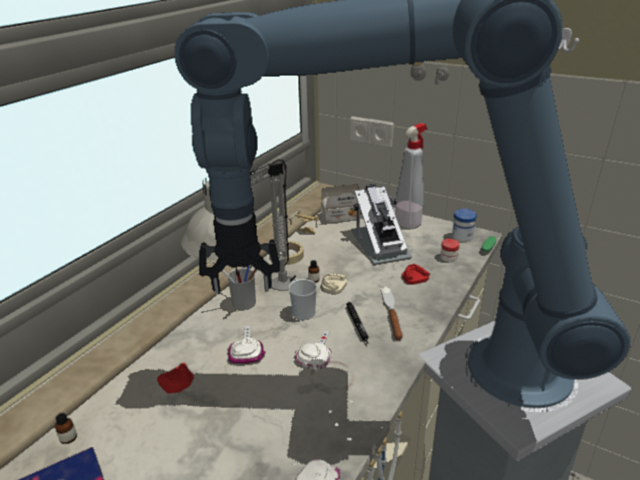

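View pics/top0.png

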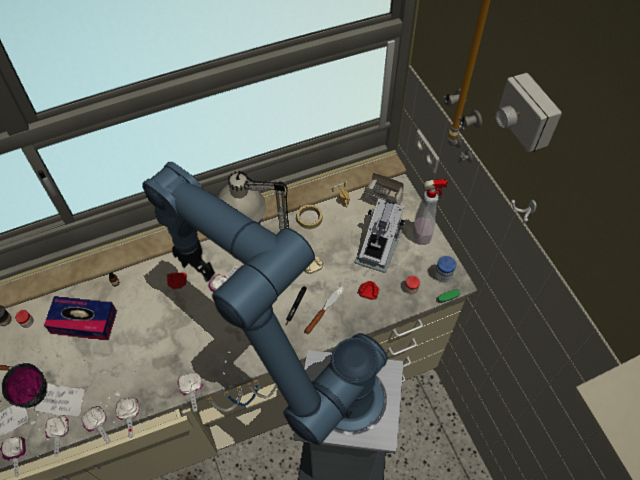

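The scene view shows the bare cream cast at scene (335,283), with the dropper at (313,270) beside it. What could be mistaken for it:
- Red casts at (415,273) and (175,378).
- Trayed casts at (246,347), (313,353) and (318,470).

The stand is at scene (382,225) and top (379,235).

```bash
python3 - <<'E'
from h import *
c=bot.camera('scene')
for n,uv,z in [('cast',(335,283),.012),('dropper',(313.5,282),0),('beaker',(303,318),0),('red',(415,273),.012),('vas',(450,261),0),('sep',(464,240),0),('spray',(410,227),0),('lowR',(409,262),0),('lowL',(373,262),0)]:
    print(n,atz(c,uv,z).round(3))
a=cv2.resize(c['frame'][240:310,270:370],None,fx=4,fy=4,interpolation=cv2.INTER_CUBIC)
b=cv2.resize(c['frame'][170:280,330:440],None,fx=4,fy=4,interpolation=cv2.INTER_CUBIC)
t=bot.camera('top')
print('top lowR',atz(t,(389,269),0).round(3),atz(t,(359,262),0).round(3),'spray',atz(t,(423,241),0).round(3),'cast',atz(t,(316,266),.01))
im=np.zeros((440,840,3),np.uint8); im[:280,:400]=a; im[:440,400:]=b
cv2.imwrite('pics/crop1.png',im[:, :800])
w=bot.camera('wrist')
o=bot.get_obs();R=Rn.from_rotvec(o['tool_rot']).as_matrix()
cp=-np.array(w['R']).T@np.array(w['t']);print('wristcam in tool',(R.T@(cp-o['position'])).round(4),(np.array(w['R'])@R).round(3).tolist(),w['fx'],w['cx'],w['cy'])
E
```

```text
cast [0.466 0.187 0.012]
dropper [0.515 0.226 0.   ]
beaker [0.393 0.323 0.   ]
red [ 0.394 -0.024  0.012]
vas [ 0.405 -0.158  0.   ]
sep [ 0.473 -0.271  0.   ]
spray [ 0.621 -0.182  0.   ]
lowR [ 0.461 -0.056  0.   ]
lowL [0.514 0.032 0.   ]
top lowR [ 0.487 -0.088  0.   ] [ 0.503  0.02  -0.   ] spray [ 0.622 -0.204  0.   ] cast [0.46034354 0.16997329 0.01      ]
wristcam in tool [ 0.0783  0.0006 -0.1789] [[-0.001, 1.0, 0.0], [-0.952, -0.0, -0.306], [-0.306, -0.001, 0.952]] 384.3746430040047 318.24421256901417 242.3653066160261
```

View pics/crop1.png

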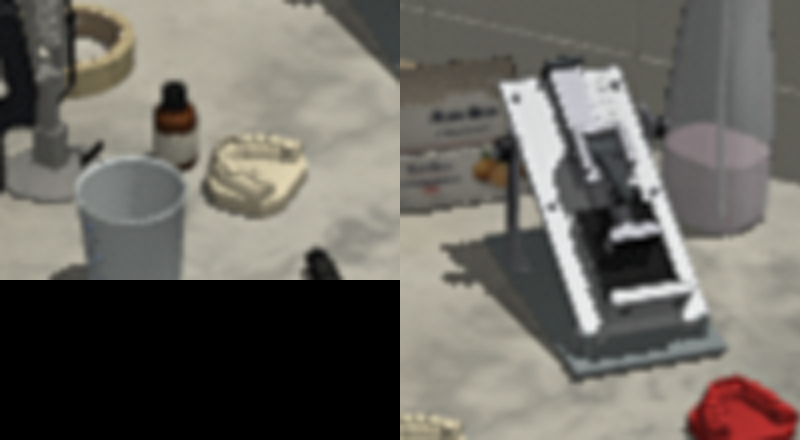

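{"fn": "step_arm", "kwargs": {"targets": [[[8.5,-3.5,-3.4,-1.5,0],[8.5,-3.5,-3.4,-1.5,0],[8.5,-3.5,-3.4,-1.5,0],[8.5,-3.5,-3.4,-1.5,0],[8.5,-3.5,-3.4,-1.5,0]]]}}

```text
t: 1.78
position: [0.3361, 0.2849, 0.2703]
tool_rot: [0.711, 3.06, 0.001]
contact_force: [1.7, 0.6, -0.7]
gripper_width: 0.0849
finger_force: 0.0
```

{"fn": "step_arm", "kwargs": {"targets": [[[8.5,-3.5,-3.4,-1,0],[8.5,-3.5,-3.4,-1,0],[8.5,-3.5,-3.4,-1,0],[8.5,-3.5,-3.4,-1,0],[8.5,-3.5,-3.4,-1,0]]]}}

```text
t: 2.4
position: [0.4181, 0.055, 0.3201]
tool_rot: [0.711, 3.059, 0.001]
contact_force: [0.7, -0.0, -0.5]
gripper_width: 0.0853
finger_force: 0.0
```

{"fn": "step_arm", "kwargs": {"targets": [[[8.5,-3.5,-3.4,0,0],[8.5,-2,-2,0,0],[8.5,0,0,0,0]]]}}

```text
t: 2.78
position: [0.4438, -0.0177, 0.3194]
tool_rot: [-0.717, -3.059, -0.0]
contact_force: [-0.6, 0.4, 0.3]
gripper_width: 0.085
finger_force: 0.0
```

```bash
python3 - <<'E'
from h import *
o=bot.get_obs(); print(o['t'],o['position'].round(4),Rn.from_rotvec(o['tool_rot']).as_matrix().round(3).tolist())
w=bot.camera('wrist'); cv2.imwrite('pics/w1.png',w['frame'])
for th in ['cast','bed','rail_stop','cam_lever','lever_grip','spray_bottle','vaseline_jar','dropper']:
    for r in bot.masks_of(th,w)[:2]: print(th,round(r['conf'],2),r['box'])
E
```

```text
2.775 [ 0.4438 -0.0177  0.3194] [[-0.896, 0.444, -0.0], [0.444, 0.896, 0.0], [0.0, 0.0, -1.0]]
cast 0.83 [265.5, 123.7, 62.4, 49.9]
cast 0.58 [445.3, 100.2, 61.1, 60.3]
bed 0.77 [299.7, 218.8, 112.6, 197.5]
rail_stop 0.75 [328.3, 257.8, 48.7, 92.5]
rail_stop 0.71 [225.2, 332.8, 76.8, 118.7]
cam_lever 0.9 [341.6, 277.7, 22.4, 61.1]
lever_grip 0.74 [336.1, 276.9, 32.5, 66.2]
lever_grip 0.18 [119.5, 275.8, 70.2, 65.0]
spray_bottle 0.59 [224.3, 333.8, 77.9, 118.6]
vaseline_jar 0.76 [180.0, 201.8, 47.1, 45.5]
vaseline_jar 0.63 [225.9, 333.2, 75.9, 119.2]
dropper 0.84 [500.0, 143.6, 40.0, 28.5]
```

View pics/w1.png

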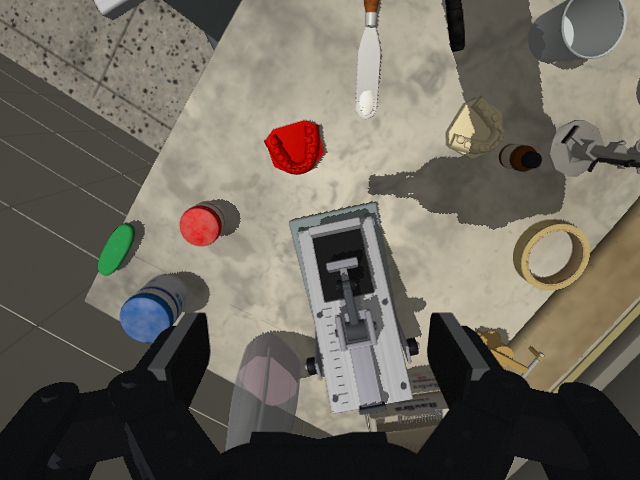

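The wrist view shows the stand centred near (345,310), with the lever T-grip at (342,265). The cast is at (474,128), the dropper at (520,157) and the spray bottle at (262,380). Next is a close crop to fit the bed and cast poses.

```bash
python3 - <<'E'
import cv2,numpy as np
f=cv2.imread('pics/w1.png')
a=cv2.resize(f[200:420,285:435],None,fx=2.7,fy=2.7,interpolation=cv2.INTER_CUBIC)
b=cv2.resize(f[80:190,430:560],None,fx=3,fy=3,interpolation=cv2.INTER_CUBIC)
im=np.zeros((594,800,3),np.uint8); im[:a.shape[0],:a.shape[1]]=a; im[:b.shape[0],410:410+b.shape[1]]=b
cv2.imwrite('pics/crop2.png',im)
E
```

```text
(no output)
```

View pics/crop2.png

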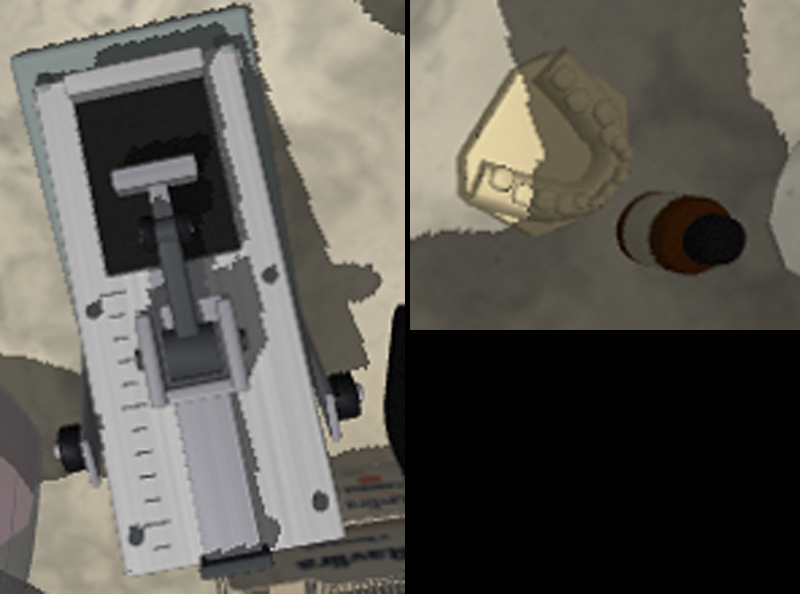

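```bash
cat >> h.py <<'E'
def bedR(yaw):
    c,s=np.cos(yaw),np.sin(yaw); a=np.pi/6
    return np.array([[c*np.cos(a),-s,-c*np.sin(a)],[s*np.cos(a),c,-s*np.sin(a)],[np.sin(a),0,np.cos(a)]])
E
cat > fit.py <<'E'
from h import *
from scipy.optimize import least_squares
w=bot.camera('wrist')
k=2.7
L=[((79,-31,0),(108,275)),((79,31,0),(242,248)),((-10,-31,18),(66,80)),((-10,31,18),(203,49)),((0,-31,0),(80,105)),((0,31,0),(208,79)),
(('e',-48,-14),(128,575)),(('e',48,-14),(343,538)),
((('s',0),-18,24),(113,170)),((('s',0),18,24),(195,155)),((('s',10),-18,24),(117,193)),((('s',10),18,24),(197,179))]
def pts(p):
    out=[]
    for X,_ in L:
        x=X[0]
        if x=='e': x=p[5]
        elif isinstance(x,tuple): x=p[4]+x[1]
        out.append([x,X[1],X[2]])
    return np.array(out)/1000@bedR(p[3]).T+np.array(p[:3])
uv=np.array([[285+u/k,200+v/k] for _,(u,v) in L])
f=lambda p:(proj(w,pts(p))-uv).ravel()
r=least_squares(f,[.5,-.03,.05,-.3,30,202],x_scale=[.1,.1,.1,.3,30,100],loss='soft_l1',f_scale=1.0)
print(r.x.round(4));print(f(r.x).reshape(-1,2).round(1).tolist())
p=r.x
for n,X in [('grip',(p[4]+80-52*np.cos(np.radians(20)),0,13+52*np.sin(np.radians(20)))),('pivot',(p[4]+80,0,13)),('padmid',(31,0,0)),('bedEnd',(202,0,-14))]:
    W=bedR(p[3])@np.array(X)/1000+p[:3]; print(n,W.round(4),((proj(w,W)[0]-[285,200])*k).round(0))
c=lambda u,v:(430+(u-410)/3,80+v/3)
print('cast back corners',atz(w,c(459,185),.013).round(4),atz(w,c(520,66),.013).round(4),'front',atz(w,c(628,180),.013).round(4),'sides',atz(w,c(540,235),.013).round(3),atz(w,c(627,95),.013).round(3),atz(w,c(558,50),.013).round(3))
print('dropper base',atz(w,c(640,220),0).round(3))
for b,z in [((242,208),0)]: pass
E
python3 fit.py
```

```text
[ 5.081000e-01 -2.030000e-02  3.590000e-02 -2.438000e-01  3.711520e+01
  2.100415e+02]
[[-0.2, -0.2], [0.3, -0.0], [0.5, -0.9], [-0.3, 0.2], [-1.5, 0.7], [-0.5, 0.4], [-0.2, 0.3], [-0.1, -0.2], [0.3, 0.4], [-0.0, -0.1], [0.4, 0.1], [1.0, -0.7]]
grip [ 0.5505 -0.0308  0.0967] [168. 232.]
pivot [ 0.6002 -0.0432  0.1057] [192. 347.]
padmid [ 0.5341 -0.0267  0.0514] [154. 158.]
bedEnd [ 0.6846 -0.0642  0.1248] [231. 538.]
cast back corners [0.4657 0.1502 0.013 ] [0.4326 0.1893 0.013 ] front [0.4943 0.215  0.013 ] sides [0.5   0.174 0.013] [0.462 0.225 0.013] [0.433 0.205 0.013]
dropper base [ 0.516  0.22  -0.   ]
```

The fit residuals are about 0.5 px. The bed origin is (0.508, -0.020, 0.036), yaw -14°, stop gap 37 mm, and the roller is at (0.5505, -0.031, 0.097). I'll hover above it, fingers in line with the bed's y.

{"fn": "step_arm", "kwargs": {"targets": [[[3.6,0,0,0,-0.108],[3.6,0,0,0,-0.108],[3.6,-2.7,0.3,4,0],[3.6,-2.7,0.3,4,0],[3.6,-2.7,0.3,4,0]]]}}

```text
t: 3.9
position: [0.5251, -0.0266, 0.1986]
tool_rot: [0.377, 3.118, 0.0]
contact_force: [0.2, 0.4, -0.8]
gripper_width: 0.0359
finger_force: 0.0
```

{"fn": "step_arm", "kwargs": {"targets": [[[3.6,-2.7,0.4,4,0],[3.6,0,0,0,0],[3.6,0,0,0,0]]]}}

```text
t: 4.28
position: [0.551, -0.0291, 0.1606]
tool_rot: [0.377, 3.119, 0.0]
contact_force: [-0.1, -0.1, 0.3]
gripper_width: 0.0362
finger_force: 0.0
```

```bash
python3 - <<'E'
from h import *
o=bot.get_obs(); R=Rn.from_rotvec(o['tool_rot']).as_matrix()
print(o['t'],o['position'].round(4),np.degrees(np.arctan2(R[1,0],R[0,0])))
w=bot.camera('wrist'); cv2.imwrite('pics/w2.png',w['frame'])
for th in ['cam_lever','rail_stop']:
    for r in bot.masks_of(th,w)[:2]: print(th,round(r['conf'],2),r['box'])
g=np.array([.5505,-.0308,.0967]);print('tool-frame grip',(R.T@(g-o['position'])).round(4)); print(proj(w,[g,[.6002,-.0432,.1057]]).round(0))
E
```

```text
4.275 [ 0.551  -0.0291  0.1606] 166.2209338698929
cam_lever 0.85 [293.4, 226.8, 35.9, 111.2]
rail_stop 0.95 [275.4, 193.7, 71.6, 160.5]
tool-frame grip [ 0.0001 -0.0018  0.0639]
[[315. 242.]
 [315. 318.]]
```

View pics/w2.png

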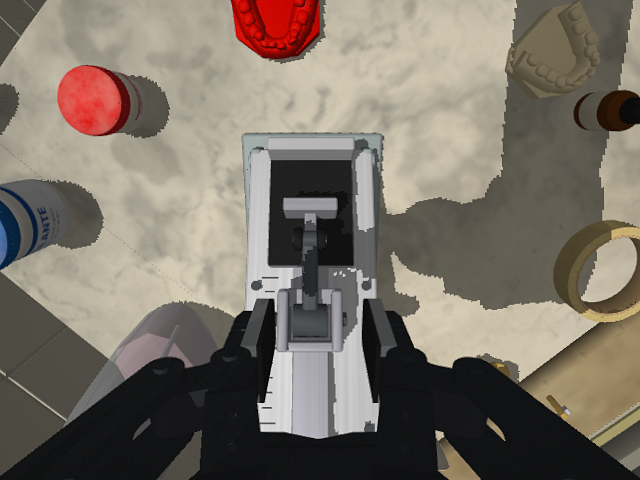

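The close view puts the roller at about (311,238). The finger centre line is at u≈317, so I'll shift the tool 4 mm along -y, go down and pinch.

{"fn": "step_arm", "kwargs": {"targets": [[[3.6,0,-0.4,1.5,0],[3.6,0,0,2,0],[3.6,0,0,2,0],[3.6,0,0,1.2,0],[3.6,0,0,1,0]]]}}

```text
t: 5.05
position: [0.5501, -0.0333, 0.082]
tool_rot: [-0.378, -3.119, -0.0]
contact_force: [0.1, 0.2, -0.4]
gripper_width: 0.0361
finger_force: 0.0
```

{"fn": "step_arm", "kwargs": {"targets": [[[1.5,0,0,0,0],[1.5,0,0,0,0],[1.5,0,0,0,0],[1.5,0,0,0,0],[1.5,0,0,0,0]]]}}

```text
t: 5.68
position: [0.5505, -0.0332, 0.0828]
tool_rot: [0.377, 3.118, 0.0]
contact_force: [0.3, -1.0, 0.2]
gripper_width: 0.0148
finger_force: 0.0
```

```bash
python3 - <<'E'
from h import *
w=bot.camera('wrist'); cv2.imwrite('pics/w3.png',cv2.resize(w['frame'][180:420,180:460],None,fx=2.5,fy=2.5,interpolation=cv2.INTER_CUBIC))
for th in ['cam_lever','rail_stop']:
    for r in bot.masks_of(th,w)[:2]: print(th,round(r['conf'],2),r['box'])
E
```

```text
cam_lever 0.75 [293.3, 271.2, 46.5, 154.1]
rail_stop 0.66 [278.2, 223.9, 75.0, 214.9]
rail_stop 0.61 [41.0, 347.8, 144.6, 103.1]
```

View pics/w3.png

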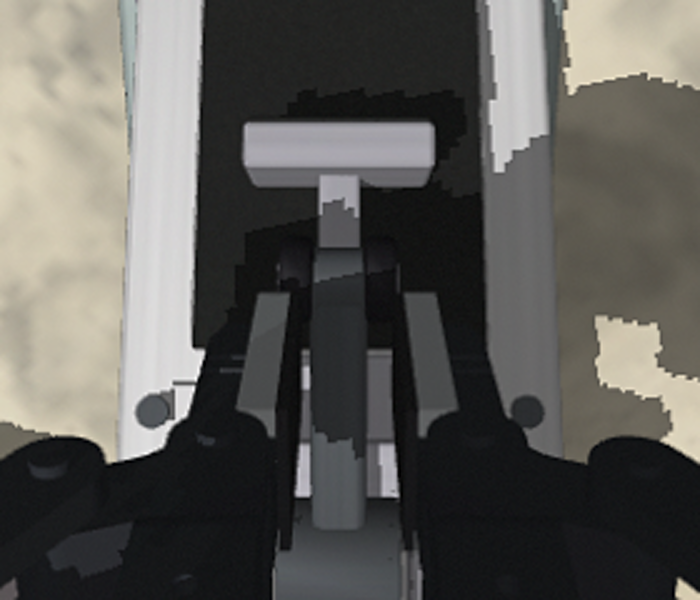

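```bash
python3 - <<'E'
from h import *
o=bot.get_obs(); R=Rn.from_rotvec(o['tool_rot']).as_matrix()
print(o['position'],o['gripper_width'])
w=bot.camera('wrist')
T=lambda X:(R.T@(X-o['position'])*1000).round(1)
for n,uv in [('roller',(315.6,287)),('jawL',(277,247)),('jawR',(354,247)),('fingL_tip',(283,297)),('fingR_tip',(345,297)),('rollertop',(315.6,279))]:
    for z in (.07,.083,.0967): print(n,z,T(atz(w,uv,z)))
for dz in (0,10): print([proj(w,o['position']+R@np.array([x,y,-dz])/1000)[0].round(0).tolist() for x in(-11,0,11) for y in (-7.5,7.5)])
E
```

```text
[ 0.55040339 -0.03317259  0.08267213] 0.014870206606715597
roller 0.07 [-8.9 -0.9 12.7]
roller 0.083 [-3.  -0.8 -0.3]
roller 0.0967 [  3.2  -0.7 -14. ]
jawL 0.07 [ 14.1 -21.2  12.7]
jawL 0.083 [ 18.4 -19.7  -0.3]
jawL 0.0967 [ 23.  -18.1 -14. ]
jawR 0.07 [14.  19.3 12.7]
jawR 0.083 [18.4 18.  -0.3]
jawR 0.0967 [ 23.   16.7 -14. ]
fingL_tip 0.07 [-14.9 -18.9  12.7]
fingL_tip 0.083 [ -8.6 -17.6  -0.3]
fingL_tip 0.0967 [ -1.9 -16.2 -14. ]
fingR_tip 0.07 [-14.9  15.2  12.7]
fingR_tip 0.083 [-8.6 14.2 -0.3]
fingR_tip 0.0967 [ -1.9  13.1 -14. ]
rollertop 0.07 [-4.2 -0.9 12.7]
rollertop 0.083 [ 1.4 -0.8 -0.3]
rollertop 0.0967 [  7.3  -0.7 -14. ]
[[303.0, 301.0], [332.0, 301.0], [302.0, 281.0], [332.0, 281.0], [302.0, 261.0], [332.0, 261.0]]
[[302.0, 310.0], [333.0, 310.0], [302.0, 290.0], [333.0, 290.0], [301.0, 268.0], [333.0, 268.0]]
```

```bash
cat > fit2.py <<'E'
from h import *
from scipy.optimize import least_squares
w=bot.camera('wrist'); o=bot.get_obs(); R=Rn.from_rotvec(o['tool_rot']).as_matrix()
Rct=np.array(w['R'])@R; tc=np.array(w['R'])@o['position']+np.array(w['t'])
def cam(pos,a,off=np.zeros(3)):
    Rt=np.array([[np.cos(a),np.sin(a),0],[np.sin(a),-np.cos(a),0],[0,0,-1]])
    R_=Rct@Rt.T; return dict(w,R=R_,t=tc-R_@np.array(pos)+off)
C1=cam([.4438,-.0177,.3194],np.arctan2(.444,-.896)); C2=cam([.551,-.0291,.1606],np.radians(166.22)); C3=w
k=2.7
A=[((79,-31,0),(108,275)),((79,31,0),(242,248)),((-10,-31,18),(66,80)),((-10,31,18),(203,49)),((0,-31,0),(80,105)),((0,31,0),(208,79)),
(('e',-48,-14),(128,575)),(('e',48,-14),(343,538)),
((('s',0),-18,24),(113,170)),((('s',0),18,24),(195,155)),((('s',10),-18,24),(117,193)),((('s',10),18,24),(197,179))]
L=[(C1,X,(285+u/k,200+v/k)) for X,(u,v) in A]
L+=[(C2,X,p) for X,p in [((-10,-31,18),(267,138)),((-10,31,18),(354,138)),((79,-31,0),(268,266)),((('s',0),-18,24),(284,198)),((('s',0),18,24),(338,198)),((('s',10),-18,24),(285,212)),((('s',10),18,24),(338,212))]]
L+=[(C3,X,(180+u/2.5,180+v/2.5)) for X,(u,v) in [((79,-31,0),(193,348)),((79,31,0),(487,352)),((('s',0),-18,24),(243,124)),((('s',0),18,24),(435,122)),((('s',10),-18,24),(243,167)),((('s',10),18,24),(435,167))]]
def f(p):
    out=[]
    for c,X,uv in L:
        x=X[0]
        if x=='e': x=p[5]
        elif isinstance(x,tuple): x=p[4]+x[1]
        W=bedR(p[3])@np.array([x,X[1],X[2]])/1000+p[:3]
        out.append(proj(dict(c,t=np.array(c['t'])+p[6:9]),W)[0]-uv)
    out.append(p[6:8]/.002); out.append([p[8]/.002,0])
    return np.array(out).ravel()
r=least_squares(f,[.5,-.03,.05,-.25,30,202,0,0,0],x_scale=[.1,.1,.1,.3,30,100,.002,.002,.002],loss='soft_l1')
p=r.x;print(p.round(4));print(f(p).reshape(-1,2).round(1).tolist())
for n,X in [('grip',(p[4]+80-52*np.cos(np.radians(20)),0,13+52*np.sin(np.radians(20)))),('pivot',(p[4]+80,0,13)),('padmid',(31,0,0))]:
    W=bedR(p[3])@np.array(X)/1000+p[:3]; print(n,W.round(4),'tool mm',(R.T@(W-o['position'])*1000).round(1),'w3',((proj(dict(w,t=np.array(w['t'])+p[6:9]),W)[0]-180)*2.5).round(0))
E
python3 fit2.py
```

```text
[ 5.04800e-01 -2.67000e-02  4.49000e-02 -2.44200e-01  3.63893e+01
  2.06458e+02  4.10000e-03 -1.50000e-03 -4.00000e-04]
[[-0.7, 0.8], [0.9, 0.6], [-0.6, -1.5], [-0.4, -0.8], [-2.4, 0.4], [-0.5, -0.3], [-0.7, 0.5], [1.0, -0.6], [-0.4, -0.1], [-0.1, -0.9], [-0.3, -0.2], [1.0, -1.3], [1.2, 0.8], [0.6, 1.1], [-0.6, -0.5], [0.1, -0.4], [-0.5, -0.2], [-1.3, -0.1], [-0.4, 0.0], [-0.8, 0.3], [0.9, -0.9], [1.5, -0.9], [-0.4, 0.1], [1.0, 2.3], [-0.0, 2.5], [2.1, -0.8], [-0.2, 0.0]]
grip [ 0.5466 -0.0371  0.1054] tool mm [  2.7  -4.7 -22.8] w3 [340. 282.]
pivot [ 0.5963 -0.0495  0.1144] tool mm [-48.5  -4.9 -31.8] w3 [339. 551.]
padmid [ 0.5308 -0.0331  0.0604] tool mm [19.  -4.7 22.2] w3 [341. 125.]
```

```bash
python3 - <<'E'
from h import *
o=bot.get_obs(); R=Rn.from_rotvec(o['tool_rot']).as_matrix(); P=o['position']
ims=[]
for n,sz in (('scene',45),('top',30)):
    c=bot.camera(n); s=5 if n=='scene' else 5
    tp=proj(c,P)[0]; x0,y0=int(tp[0]-40),int(tp[1]-60)
    im=cv2.resize(c['frame'][y0:y0+110,x0:x0+80],None,fx=5,fy=5,interpolation=cv2.INTER_CUBIC)
    def m(X,col):
        q=((proj(c,X)[0]-[x0,y0]+.5)*5).astype(int); cv2.circle(im,tuple(map(int,q)),3,col,-1)
    m(P,(0,0,255)); m(P+[0,0,.03],(0,255,0)); m(P+[0,0,.06],(255,0,0))
    for o_,yaw,col in (((.5081,-.0203,.0359),-.2438,(255,255,0)),((.5048,-.0267,.0449),-.2442,(255,0,255))):
        for X in [(79,-31,0),(79,31,0),(-10,-31,18),(-10,31,18),(202,-48,-14),(202,48,-14),(0,48,-14),(0,-48,-14)]:
            m(bedR(yaw)@np.array(X)/1000+o_,col)
    ims.append(im)
cv2.imwrite('pics/chk.png',np.hstack(ims))
E
```

```text
(no output)
```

View pics/chk.png

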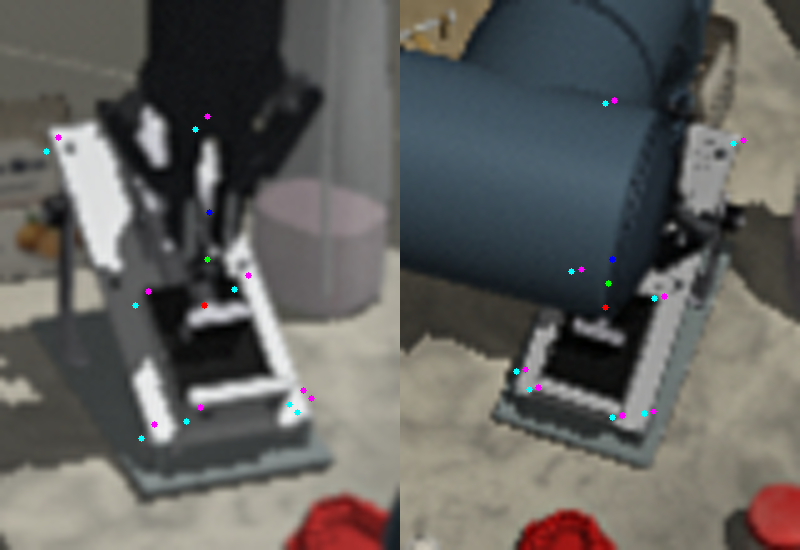

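The bed overlay agrees to a few mm, but the fingertips' apparent depth doesn't match the reported TCP. I'll check this by projecting the start TCP into the first scene picture.

```bash
python3 - <<'E'
from h import *
c=bot.camera('scene')
P=np.array([.2532,.5155,.1936]); R=np.array([[-.897,.441,0],[.441,.897,0],[0,0,-1.]])
f=cv2.imread('pics/scene0.png')
q=lambda x,y,z:proj(c,P+R@np.array([x,y,z]))[0].round(1).tolist()
print('tcp',q(0,0,0))
for z in (0,-.013,-.04): print(z,'fingers',q(0,-.05,z),q(0,.05,z))
print('body',q(0,0,-.073))
g=f.max(axis=2)
# dark columns profile near the fingers
for u in range(196,286,4):
    col=g[240:330,u]; d=np.where(col<45)[0]; print(u,(d.min()+240,d.max()+240) if len(d) else None,end='; ')
E
```

```text
tcp [245.8, 311.2]
0 fingers [271.5, 309.9] [220.0, 312.6]
-0.013 fingers [271.1, 304.6] [219.3, 307.2]
-0.04 fingers [270.2, 293.3] [217.7, 296.0]
body [242.4, 280.5]
196 None; 200 (np.int64(250), np.int64(274)); 204 (np.int64(243), np.int64(274)); 208 (np.int64(246), np.int64(275)); 212 (np.int64(247), np.int64(285)); 216 (np.int64(245), np.int64(277)); 220 (np.int64(240), np.int64(270)); 224 (np.int64(240), np.int64(266)); 228 (np.int64(240), np.int64(264)); 232 (np.int64(240), np.int64(266)); 236 (np.int64(240), np.int64(273)); 240 (np.int64(240), np.int64(265)); 244 (np.int64(240), np.int64(266)); 248 (np.int64(240), np.int64(264)); 252 (np.int64(240), np.int64(264)); 256 (np.int64(240), np.int64(268)); 260 (np.int64(245), np.int64(269)); 264 (np.int64(244), np.int64(273)); 268 (np.int64(244), np.int64(284)); 272 (np.int64(240), np.int64(271)); 276 (np.int64(248), np.int64(271)); 280 None; 284 None;
```

The scene picture and the wrist view agree that the real fingertips sit about 33 mm behind the reported TCP. The fingers therefore closed just above the roller. I'll open, go about 5 mm towards the roller and 22 mm lower, then close again.

{"fn": "step_arm", "kwargs": {"targets": [[[3.6,0,0,0,0],[3.6,0,0,0,0],[3.6,0.5,-0.1,0,0],[3.6,0,0,0.8,0],[3.6,0,0,0.7,0]]]}}

```text
t: 6.7
position: [0.545, -0.0329, 0.0669]
tool_rot: [-0.377, -3.119, -0.0]
contact_force: [-0.2, 0.4, 0.3]
gripper_width: 0.0358
finger_force: 0.0
```

{"fn": "step_arm", "kwargs": {"targets": [[[3.6,0,0,0.4,0],[3.6,0,0,0.3,0],[3.6,0,0,0,0]]]}}

```text
t: 7.08
position: [0.5451, -0.0329, 0.0603]
tool_rot: [-0.377, -3.118, -0.0]
contact_force: [0.0, -1.2, 0.1]
gripper_width: 0.0361
finger_force: 0.0
```

{"fn": "step_arm", "kwargs": {"targets": [[[1.2,0,0,0,0],[1.2,0,0,0,0],[1.2,0,0,0,0],[1.2,0,0,0,0]]]}}

```text
t: 7.58
position: [0.5454, -0.0333, 0.0608]
tool_rot: [0.378, 3.118, -0.001]
contact_force: [-1.5, -2.3, 2.4]
gripper_width: 0.0187
finger_force: 58.7
```

The roller is gripped (18.7 mm, 59 N). Now I swing the lever up along its arc.

{"fn": "step_arm", "kwargs": {"targets": [[[1.2,0.03,0,-0.67,0],[1.2,0.03,0,-0.67,0],[1.2,-0.15,0,-0.67,0],[1.2,-0.15,0,-0.67,0],[1.2,-0.31,0,-0.6,0]]]}}

```text
t: 8.2
position: [0.5553, -0.0357, 0.0945]
tool_rot: [0.377, 3.111, -0.002]
contact_force: [11.4, -4.6, -10.8]
gripper_width: 0.0186
finger_force: 58.8
```

{"fn": "step_arm", "kwargs": {"targets": [[[1.2,-0.31,0,-0.6,0],[1.2,-0.46,0,-0.5,0],[1.2,-0.46,0,-0.5,0],[1.2,-0.57,0,-0.36,0],[1.2,-0.57,0,-0.36,0]]]}}

```text
t: 8.82
position: [0.5724, -0.0399, 0.1162]
tool_rot: [-0.377, -3.116, 0.0]
contact_force: [-2.3, -2.5, -3.2]
gripper_width: 0.0186
finger_force: 59.8
```

{"fn": "step_arm", "kwargs": {"targets": [[[1.2,-0.65,0,-0.2,0],[1.2,-0.65,0,-0.2,0],[1.2,-0.72,0,-0.03,0],[1.2,-0.72,0,-0.03,0],[1.2,0,0,0,0]]]}}

```text
t: 9.45
position: [0.6017, -0.0471, 0.1236]
tool_rot: [0.377, 3.115, -0.001]
contact_force: [-1.4, -3.2, 5.9]
gripper_width: 0.0182
finger_force: 60.8
```

{"fn": "step_arm", "kwargs": {"targets": [[[1.2,-0.8,0,-0.46,0],[1.2,-0.8,0,-0.46,0],[1.2,-0.8,0,-0.46,0],[1.2,-0.8,0,-0.46,0],[1.2,-0.8,0,-0.46,0]]]}}

```text
t: 10.07
position: [0.638, -0.056, 0.1438]
tool_rot: [-0.377, -3.115, -0.0]
contact_force: [-5.4, -2.1, -1.6]
gripper_width: 0.0184
finger_force: 60.1
```

{"fn": "step_arm", "kwargs": {"targets": [[[1.2,-0.4,0,-0.23,0],[1.2,-0.4,0,-0.23,0],[1.2,0,0,0,0]]]}}

```text
t: 10.45
position: [0.6465, -0.0581, 0.1488]
tool_rot: [-0.377, -3.117, 0.0]
contact_force: [-3.7, -1.9, -0.3]
gripper_width: 0.0181
finger_force: 60.2
```

```bash
python3 - <<'E'
from h import *
o=bot.get_obs(); print(o['t'],o['position'].round(4),o['contact_force'].round(1))
for n in ('scene','top'):
    c=bot.camera(n)
    for th in ['rail_stop','bed','cast']:
        for r in bot.masks_of(th,c)[:1]: print(n,th,round(r['conf'],2),r['box'])
    R0=bedR(-.244); O=np.array([.505,-.0215,.047])
    for s in (37,80,90,98): print(s,proj(c,[R0@np.array([s,y,24])/1000+O for y in(-18,18)]).round(0).tolist())
w=bot.camera('wrist')
for th in ['rail_stop','cam_lever']:
    for r in bot.masks_of(th,w)[:1]: print('w',th,round(r['conf'],2),r['box'])
for s in (80,90,98): print(s,proj(w,[R0@np.array([s,y,24])/1000+O for y in(-18,18)]).round(0).tolist())
E
```

```text
10.45 [ 0.6465 -0.0581  0.1488] [-3.7 -1.9 -0.3]
scene rail_stop 0.95 [365.8, 174.8, 25.2, 43.4]
scene bed 0.59 [350.6, 174.7, 56.1, 77.9]
scene cast 0.94 [157.0, 360.8, 36.5, 31.1]
37 [[395.0, 228.0], [383.0, 230.0]]
80 [[390.0, 215.0], [378.0, 217.0]]
90 [[389.0, 213.0], [377.0, 214.0]]
98 [[388.0, 210.0], [377.0, 212.0]]
top rail_stop 0.49 [375.2, 225.8, 9.1, 6.8]
top bed 0.59 [360.0, 209.6, 44.8, 55.9]
top cast 0.85 [165.2, 271.9, 23.1, 16.3]
37 [[379.0, 247.0], [369.0, 244.0]]
80 [[383.0, 235.0], [373.0, 232.0]]
90 [[384.0, 233.0], [374.0, 229.0]]
98 [[385.0, 230.0], [375.0, 227.0]]
w rail_stop 0.77 [275.7, 110.0, 88.4, 234.2]
w cam_lever 0.78 [295.9, 237.1, 46.3, 108.8]
80 [[287.0, 99.0], [353.0, 99.0]]
90 [[286.0, 115.0], [354.0, 116.0]]
98 [[286.0, 129.0], [354.0, 129.0]]
```

{"fn": "step_arm", "kwargs": {"targets": [[[1.2,-0.6,0,-0.35,0],[1.2,0,0,0,0],[3.6,0,0,0,0],[3.6,0,0,0,0],[3.6,0,0,0,0]]]}}

```text
t: 11.62
position: [0.6535, -0.059, 0.1528]
tool_rot: [0.377, 3.117, 0.001]
contact_force: [0.0, -0.9, -0.4]
gripper_width: 0.0359
finger_force: 0.0
```

{"fn": "step_arm", "kwargs": {"targets": [[[3.6,0,0,-3,0],[3.6,0,0,-5,0],[8.5,0,0,0,0]]]}}

```text
t: 12.0
position: [0.6557, -0.0596, 0.2376]
tool_rot: [0.376, 3.109, -0.0]
contact_force: [0.3, 0.7, 0.1]
gripper_width: 0.0529
finger_force: 0.0
```

```bash
cat >> h.py <<'E'
def pose():
    o=bot.get_obs(); R=Rn.from_rotvec(o['tool_rot']).as_matrix()
    return o,np.array(o['position']),np.arctan2(R[1,0],R[0,0])
def rows(p0,a0,p1,a1,n):
    "n equal world steps with equal turns -> tool-axis rows (cm, rad)"
    d=(np.array(p1)-p0)/n*100; da=(a1-a0)/n; out=[]
    for i in range(n):
        a=a0+da*i  # shift along axes as the row finds them
        out.append([round(d[0]*np.cos(a)+d[1]*np.sin(a),2),round(d[0]*np.sin(a)-d[1]*np.cos(a),2),round(-d[2],2),round(-da,3)])
    return out
E
python3 - <<'E'
from h import *
o,P,a=pose(); print(o['t'],P.round(4),np.degrees(a),o['joint_pos'].round(3))
w=bot.camera('wrist')
R0=bedR(-.244); O=np.array([.505,-.0215,.047])
for th in ['rail_stop','cam_lever']:
    for r in bot.masks_of(th,w)[:1]: print('w',th,round(r['conf'],2),r['box'])
for s in (80,90,98): print(s,proj(w,[R0@np.array([s,y,24])/1000+O for y in(-18,18)]).round(0).tolist())
for r in bot.masks_of('cast',w)[:3]: print('cast',r['conf'],r['box'])
tgt=np.array([.455,.175,.20])
for r in rows(P,a,tgt,np.radians(227),8): print(r)
E
```

```text
12.0 [ 0.6557 -0.0596  0.2376] 166.2125857134028 [-1.870e-01  5.550e-01  4.700e-01  1.477e+00  1.000e-03  5.300e-02]
w rail_stop 0.89 [285.2, 108.9, 66.3, 151.6]
w cam_lever 0.89 [302.8, 195.5, 33.0, 65.5]
80 [[295.0, 90.0], [343.0, 90.0]]
90 [[294.0, 102.0], [343.0, 102.0]]
98 [[294.0, 112.0], [343.0, 112.0]]
[np.float64(3.13), np.float64(2.25), np.float64(0.47), np.float64(-0.133)]
[np.float64(2.81), np.float64(2.64), np.float64(0.47), np.float64(-0.133)]
[np.float64(2.44), np.float64(2.99), np.float64(0.47), np.float64(-0.133)]
[np.float64(2.02), np.float64(3.29), np.float64(0.47), np.float64(-0.133)]
[np.float64(1.57), np.float64(3.53), np.float64(0.47), np.float64(-0.133)]
[np.float64(1.09), np.float64(3.7), np.float64(0.47), np.float64(-0.133)]
[np.float64(0.59), np.float64(3.81), np.float64(0.47), np.float64(-0.133)]
[np.float64(0.08), np.float64(3.86), np.float64(0.47), np.float64(-0.133)]
```

The stop is back at about 95 mm, well clear. Moving above the cast.

{"fn": "step_arm", "kwargs": {"targets": [[[8.5,3.1,2.2,0,-0.133],[8.5,2.8,2.6,0,-0.133],[8.5,2.4,3,0,-0.133],[8.5,2,3.3,0.9,-0.133],[8.5,1.6,3.5,0.9,-0.133]]]}}

```text
t: 12.82
position: [0.5258, 0.0869, 0.2126]
tool_rot: [0.667, -3.068, -0.001]
contact_force: [0.0, -0.3, 0.0]
gripper_width: 0.0851
finger_force: 0.0
```

{"fn": "step_arm", "kwargs": {"targets": [[[8.5,1.1,3.7,0.9,-0.133],[8.5,0.6,3.8,0.9,-0.133],[8.5,0,3.9,0,-0.133],[8.5,0,0,0,0]]]}}

```text
t: 13.32
position: [0.4495, 0.1756, 0.1949]
tool_rot: [1.26, -2.874, -0.002]
contact_force: [0.3, -0.4, -0.6]
gripper_width: 0.0848
finger_force: 0.0
```

```bash
cat > cast.py <<'E'
from h import *
o,P,a=pose(); print(o['t'],P.round(4),np.degrees(a))
w=bot.camera('wrist')
for r in bot.masks_of('cast',w)[:2]:
    print(round(r['conf'],2),r['box'])
    m=r['region'].astype(np.uint8); hull=cv2.convexHull(cv2.findContours(m,0,2)[0][0])[:,0]
    poly=cv2.approxPolyDP(hull.reshape(-1,1,2),2.0,True)[:,0]
    for q in poly: print(q.tolist(),atz(w,q,.008)[:2].round(4).tolist())
print(dict((th,bot.masks_of(th,w)[0]['box']) for th in ['dropper'] if bot.masks_of(th,w)))
cv2.imwrite('pics/w4.png',w['frame'])
E
python3 cast.py
```

```text
13.325 [0.4495 0.1756 0.1949] -132.6397187825805
0.88 [618.3, 398.6, 21.7, 35.1]
[629, 400] [0.3338, 0.6105]
[639, 399] [0.3236, 0.6188]
[639, 435] [0.3495, 0.6733]
[619, 410] [0.3504, 0.6151]
0.82 [276.1, 194.8, 74.2, 67.0]
[295, 193] [0.4584, 0.1529]
[335, 200] [0.4348, 0.184]
[348, 213] [0.434, 0.2022]
[350, 218] [0.4359, 0.2073]
[337, 250] [0.4674, 0.2234]
[314, 260] [0.4916, 0.2155]
[305, 260] [0.4984, 0.2093]
[292, 253] [0.5028, 0.195]
[278, 237] [0.5014, 0.1733]
[280, 201] [0.4745, 0.1487]
{'dropper': [282.0, 267.7, 27.8, 47.5]}
```

View pics/w4.png

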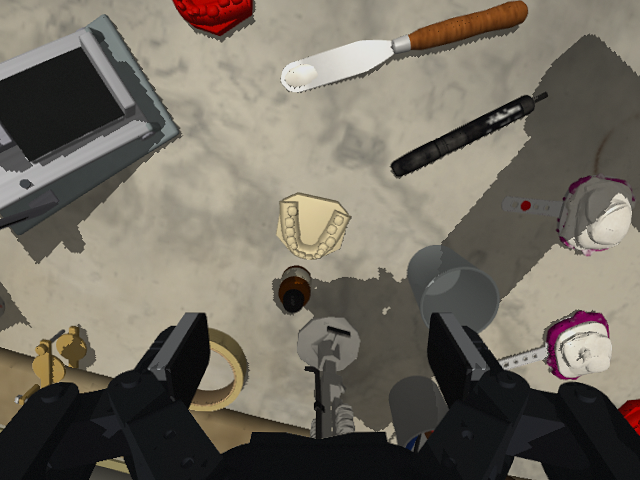

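The wrist picture shows the cast with its back edge at (295,193)-(335,200), measured 39.9 mm long, and the dropper in front at (296,288). The cast is at about (0.471, 0.189) with its back towards 217°. I'll turn 0.178 and go down for one check.

{"fn": "step_arm", "kwargs": {"targets": [[[8.0,0,0,0,0.178],[8.0,-1.25,-0.12,4,0],[8.0,-1.25,-0.12,4,0],[8.0,0,0,4,0],[8.0,0,0,2,0]]]}}

```text
t: 14.15
position: [0.473, 0.1862, 0.0537]
tool_rot: [0.991, -2.977, -0.0]
contact_force: [-0.3, 0.0, 0.5]
gripper_width: 0.0799
finger_force: 0.0
```

{"fn": "step_arm", "kwargs": {"targets": [[[8.0,0,0,0,0],[8.0,0,0,0,0]]]}}

```text
t: 14.4
position: [0.475, 0.1872, 0.0571]
tool_rot: [-0.994, 2.979, -0.0]
contact_force: [0.0, 0.2, 0.6]
gripper_width: 0.08
finger_force: 0.0
```

```bash
cat > cast2.py <<'E'
from h import *
o,P,a=pose(); print(o['t'],P.round(4),np.degrees(a))
w=bot.camera('wrist'); R=Rn.from_rotvec(o['tool_rot']).as_matrix()
for r in bot.masks_of('cast',w)[:2]:
    b=r['box']
    if b[2]<80: continue
    print(round(r['conf'],2),b)
    m=r['region'].astype(np.uint8); cs=cv2.findContours(m,0,2)[0]; hull=cv2.convexHull(max(cs,key=cv2.contourArea))[:,0]
    poly=cv2.approxPolyDP(hull.reshape(-1,1,2),2.5,True)[:,0]
    for q in poly:
        print(q.tolist(),[ (R.T@(atz(w,q,z)-P)*1000)[:2].round(1).tolist() for z in (0,.013,.025)])
cv2.imwrite('pics/w5.png',w['frame'])
E
python3 cast2.py
```

```text
14.4 [0.475  0.1872 0.0571] -143.09876306973837
0.9 [266.5, 196.8, 120.0, 101.3]
[292, 194] [[33.5, -16.2], [36.0, -15.3], [38.2, -14.4]]
[357, 196] [[32.3, 24.2], [34.8, 22.9], [37.1, 21.7]]
[382, 216] [[19.5, 40.4], [22.7, 38.2], [25.7, 36.1]]
[373, 270] [[-17.2, 36.3], [-12.0, 34.3], [-7.1, 32.5]]
[343, 292] [[-33.1, 16.8], [-27.0, 15.8], [-21.4, 15.0]]
[327, 297] [[-36.8, 6.0], [-30.5, 5.7], [-24.7, 5.4]]
[306, 293] [[-33.9, -8.2], [-27.7, -7.7], [-22.0, -7.3]]
[273, 267] [[-15.0, -29.7], [-9.9, -28.1], [-5.2, -26.6]]
[266, 213] [[21.5, -32.8], [24.6, -31.0], [27.4, -29.3]]
```

{"fn": "step_arm", "kwargs": {"targets": [[[8.0,0.24,0.36,1,0],[8.0,0,0,3,0],[8.0,0,0,2.5,0],[8.0,0,0,1.5,0],[8.0,0,0,0.6,0]]]}}

```text
t: 15.12
position: [0.4691, 0.1889, -0.0304]
tool_rot: [0.996, -2.978, -0.0]
contact_force: [0.3, -0.1, 0.9]
gripper_width: 0.0803
finger_force: 0.0
```

{"fn": "step_arm", "kwargs": {"targets": [[[8.0,0,0,0.5,0],[8.0,0,0,0,0],[8.0,0,0,0,0]]]}}

```text
t: 15.5
position: [0.4704, 0.1891, -0.0341]
tool_rot: [-0.996, 2.978, -0.0]
contact_force: [-0.1, -0.2, -0.6]
gripper_width: 0.0799
finger_force: 0.0
```

```bash
python3 cast2.py
```

```text
15.5 [ 0.4704  0.1891 -0.0341] -143.03449383592948
0.57 [221.7, 245.2, 192.1, 168.0]
[267, 244] [[30.6, -20.2], [34.8, -18.4], [38.8, -16.7]]
[368, 247] [[29.3, 19.9], [33.7, 18.1], [37.7, 16.5]]
[411, 283] [[13.7, 38.2], [19.5, 34.8], [24.8, 31.7]]
[393, 359] [[-22.9, 33.1], [-13.8, 30.2], [-5.5, 27.4]]
[348, 401] [[-45.6, 13.8], [-34.5, 12.6], [-24.3, 11.5]]
[322, 410] [[-50.8, 1.8], [-39.2, 1.7], [-28.6, 1.5]]
[289, 405] [[-47.9, -13.5], [-36.6, -12.2], [-26.2, -11.1]]
[235, 354] [[-20.3, -36.5], [-11.5, -33.2], [-3.4, -30.2]]
[223, 277] [[16.4, -38.8], [21.9, -35.3], [27.0, -32.1]]
```

{"fn": "step_arm", "kwargs": {"targets": [[[8.0,0,0,0,0.03],[6.0,0,0,0,0],[6.0,0,0,0,0],[6.0,0,0,0,0],[6.0,0,0,0,0]]]}}

```text
t: 16.23
position: [0.4702, 0.1887, -0.0334]
tool_rot: [-0.95, 2.993, -0.001]
contact_force: [-2.2, -3.6, 11.5]
gripper_width: 0.0653
finger_force: 62.7
```

{"fn": "step_arm", "kwargs": {"targets": [[[6.0,0,0,0,0]]]}}

```text
t: 16.35
position: [0.4702, 0.1888, -0.0334]
tool_rot: [-0.95, 2.993, -0.001]
contact_force: [-3.0, -2.8, 10.2]
gripper_width: 0.065
finger_force: 62.7
```

The cast is gripped (65 mm, 63 N) with the fingertips at bench level. I'll lift it and compute the carry.

{"fn": "step_arm", "kwargs": {"targets": [[[6.0,0,0,-0.5,0],[6.0,0,0,-1.5,0],[6.0,0,0,-4,0],[6.0,0,0,-5,0],[6.0,0,0,-4,0]]]}}

```text
t: 16.98
position: [0.47, 0.1891, 0.118]
tool_rot: [-0.951, 2.993, 0.0]
contact_force: [0.8, 0.1, -2.1]
gripper_width: 0.0649
finger_force: 66.6
```

```bash
python3 - <<'E'
from h import *
o,P,a=pose(); a%=2*np.pi; print(o['t'],P.round(4),np.degrees(a),o['gripper_width'],o['contact_force'].round(1))
for r in rows(P,a,[.527,-.0288,.115],np.radians(166.0),8): print([float(x) for x in r])
w=bot.camera('wrist'); R=Rn.from_rotvec(o['tool_rot']).as_matrix()
for r in bot.masks_of('cast',w)[:3]:
    if r['box'][2]>100: print(r['box'])
E
```

```text
16.975 [0.47   0.1891 0.118 ] 215.2506710134648 0.06485113098831477 [ 0.8  0.1 -2.1]
[0.99, -2.63, 0.04, 0.107]
[0.7, -2.73, 0.04, 0.107]
[0.41, -2.79, 0.04, 0.107]
[0.1, -2.81, 0.04, 0.107]
[-0.2, -2.81, 0.04, 0.107]
[-0.5, -2.77, 0.04, 0.107]
[-0.79, -2.7, 0.04, 0.107]
[-1.08, -2.6, 0.04, 0.107]
[222.8, 246.2, 190.7, 166.6]
```

{"fn": "step_arm", "kwargs": {"targets": [[[6.0,1,-2.6,0,0.107],[6.0,0.7,-2.7,0,0.107],[6.0,0.4,-2.8,0,0.107],[6.0,0.1,-2.8,0,0.107],[6.0,-0.2,-2.8,0,0.107]]]}}

```text
t: 17.7
position: [0.5045, 0.0526, 0.1146]
tool_rot: [0.12, -3.138, -0.0]
contact_force: [-0.1, -0.6, -2.2]
gripper_width: 0.0648
finger_force: 66.6
```

{"fn": "step_arm", "kwargs": {"targets": [[[6.0,-0.5,-2.8,0,0.107],[6.0,-0.8,-2.7,0,0.107],[6.0,-1.1,-2.6,0,0.107],[6.0,0,0,0,0],[6.0,0,0,0,0]]]}}

```text
t: 18.32
position: [0.5263, -0.028, 0.1147]
tool_rot: [-0.376, -3.117, -0.001]
contact_force: [-0.4, 0.7, -1.5]
gripper_width: 0.0646
finger_force: 66.6
```

```bash
python3 - <<'E'
from h import *
o,P,a=pose(); a%=2*np.pi; print(o['t'],P.round(4),np.degrees(a),o['gripper_width'],o['contact_force'].round(1))
w=bot.camera('wrist'); R=Rn.from_rotvec(o['tool_rot']).as_matrix()
cv2.imwrite('pics/w6.png',w['frame'])
for th in ('cast','bed','rail_stop'):
  for r in bot.masks_of(th,w)[:2]: print(th,round(r['conf'],2),r['box'])
im=cv2.resize(w['frame'][90:420,160:480],None,fx=1.8,fy=1.8,interpolation=cv2.INTER_CUBIC); cv2.imwrite('pics/w6c.png',im)
for z in (.05,.055,.06):
  for nm,O in (('f1',[.5081,-.0203]),('f2',[.5048,-.0225])):
    O=np.array(O+[z-.011]); print(z,nm,[proj(w,bedR(-.244)@np.array(X)/1000+O)[0].round(0).tolist() for X in [(0,-31,18),(0,31,18),(-10,-31,18),(-10,31,18)]])
E
```

```text
18.325 [ 0.5263 -0.028   0.1147] 166.2537890859614 0.06455498711472475 [-0.4  0.7 -1.5]
cast 0.74 [224.5, 246.4, 189.3, 167.3]
cast 0.73 [218.5, 1.7, 113.8, 85.0]
bed 0.62 [241.8, 183.6, 154.4, 260.2]
rail_stop 0.77 [311.2, 398.6, 16.3, 39.6]
0.05 f1 [[273.0, 201.0], [371.0, 202.0], [274.0, 186.0], [371.0, 187.0]]
0.05 f2 [[269.0, 197.0], [367.0, 198.0], [269.0, 182.0], [367.0, 183.0]]
0.055 f1 [[273.0, 203.0], [373.0, 203.0], [273.0, 188.0], [372.0, 188.0]]
0.055 f2 [[268.0, 199.0], [368.0, 199.0], [268.0, 184.0], [368.0, 184.0]]
0.06 f1 [[272.0, 205.0], [374.0, 205.0], [272.0, 189.0], [373.0, 190.0]]
0.06 f2 [[267.0, 200.0], [369.0, 201.0], [267.0, 185.0], [369.0, 185.0]]
```

View pics/w6c.png

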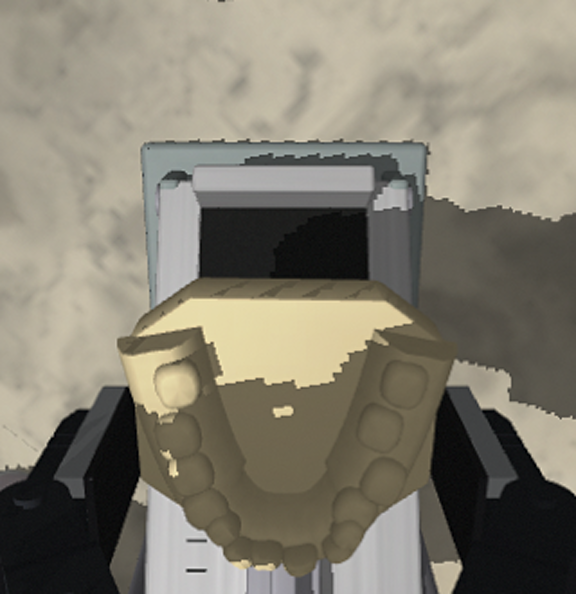

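The final picture shows the fence top at crop (193-373,168) and the cast's back edge parallel to it, both centred on the tool to within about 1 mm. The fence foot is about 24.4 mm down-slope of the grip axis. I'll move 1.5 mm up-slope and lower.

{"fn": "step_arm", "kwargs": {"targets": [[[6.0,-0.15,0,2,0],[6.0,0,0,2,0],[6.0,0,0,1.5,0],[6.0,0,0,0.6,0],[6.0,0,0,0.3,0]]]}}

```text
t: 19.15
position: [0.5287, -0.0288, 0.0513]
tool_rot: [0.377, 3.119, 0.0]
contact_force: [0.5, 0.6, -1.3]
gripper_width: 0.065
finger_force: 66.6
```

{"fn": "step_arm", "kwargs": {"targets": [[[6.0,0,0,0.2,0],[6.0,0,0,0.2,0],[6.0,0,0,0.1,0]]]}}

```text
t: 19.52
position: [0.5287, -0.0289, 0.047]
tool_rot: [0.377, 3.118, 0.0]
contact_force: [-3.0, 0.9, 5.6]
gripper_width: 0.0649
finger_force: 66.5
```

{"fn": "step_arm", "kwargs": {"targets": [[[6.0,0,0,0.15,0],[6.0,0,0,0.1,0]]]}}

```text
t: 19.77
position: [0.528, -0.0288, 0.0447]
tool_rot: [-0.377, -3.118, -0.0]
contact_force: [-4.9, 1.3, 9.7]
gripper_width: 0.0649
finger_force: 66.1
```

{"fn": "step_arm", "kwargs": {"targets": [[[6.0,0,0,0.15,0],[6.0,0,0,0.15,0]]]}}

```text
t: 20.02
position: [0.5281, -0.0292, 0.0418]
tool_rot: [-0.378, -3.119, 0.001]
contact_force: [-5.4, -0.7, 9.8]
gripper_width: 0.0645
finger_force: 63.1
```

```bash
cat > tilt.py <<'E'
from h import *
o,P,a=pose(); print(round(o['t'],2),P.round(4),o['gripper_width'].round(4),o['contact_force'].round(1),o['ft_torque'].round(2))
w=bot.camera('wrist')
for r in bot.masks_of('cast',w)[:2]:
    if r['box'][2]>130: print(round(r['conf'],2),np.round(r['box'],0), 'bottom',r['box'][1]+r['box'][3])
E
python3 tilt.py
```

```text
Traceback (most recent call last):
  File "tilt.py", line 2, in <module>
    o,P,a=pose(); print(round(o['t'],2),P.round(4),o['gripper_width'].round(4),o['contact_force'].round(1),o['ft_torque'].round(2))
                                                   ^^^^^^^^^^^^^^^^^^^^^^^^
AttributeError: 'float' object has no attribute 'round'
```

The force holds at about 10 N, so the cast is pivoting in the grip. I'll keep lowering.

{"fn": "step_arm", "kwargs": {"targets": [[[6.0,0,0,0.15,0],[6.0,0,0,0.15,0],[6.0,0,0,0.15,0]]]}}

```text
t: 20.4
position: [0.5285, -0.0293, 0.0374]
tool_rot: [0.378, 3.118, -0.001]
contact_force: [-5.1, -0.1, 8.2]
gripper_width: 0.064
finger_force: 63.4
```

```bash
sed -i "s/o\['gripper_width'\].round(4)/round(o['gripper_width'],4)/" tilt.py; python3 tilt.py
```

```text
20.4 [ 0.5285 -0.0293  0.0374] 0.064 [-5.1 -0.1  8.2] [-0.07  0.73 -0.06]
0.74 [193.   0. 140.  69.] bottom 69.2
0.57 [228. 249. 181. 156.] bottom 405.8
```

{"fn": "step_arm", "kwargs": {"targets": [[[6.0,0,0,0.15,0],[6.0,0,0,0.15,0]]]}}

```text
t: 20.75
position: [0.529, -0.0294, 0.0346]
tool_rot: [0.378, 3.117, -0.001]
contact_force: [-3.4, -0.8, 7.9]
gripper_width: 0.0642
finger_force: 63.4
```

{"fn": "step_arm", "kwargs": {"targets": [[[6.0,0,0,0.15,0],[6.0,0,0,0.1,0]]]}}

```text
t: 21.0
position: [0.5294, -0.0295, 0.0327]
tool_rot: [0.378, 3.116, -0.001]
contact_force: [-6.5, 0.9, 16.8]
gripper_width: 0.0644
finger_force: 64.5
```

```bash
python3 tilt.py
```

```text
21.0 [ 0.5294 -0.0295  0.0327] 0.0644 [-6.5  0.9 16.8] [-0.03  1.07 -0.17]
0.95 [232. 249. 177. 158.] bottom 406.5
```

{"fn": "step_arm", "kwargs": {"targets": [[[6.0,0.13,0,0.07,0],[6.0,0,0,0,0]]]}}

```text
t: 21.35
position: [0.5295, -0.0295, 0.0327]
tool_rot: [0.378, 3.114, -0.002]
contact_force: [-3.6, -0.5, 14.0]
gripper_width: 0.0641
finger_force: 64.1
```

{"fn": "step_arm", "kwargs": {"targets": [[[6.6,0,0,0,0],[6.9,0,0,0,0],[7.4,0,0,0,0],[7.8,0,0,0,0]]]}}

```text
t: 21.85
position: [0.527, -0.0285, 0.0297]
tool_rot: [-0.377, -3.118, -0.0]
contact_force: [-0.3, -0.6, 0.2]
gripper_width: 0.0779
finger_force: 0.0
```

```bash
python3 tilt.py; python3 - <<'E'
from h import *
w=bot.camera('wrist'); o,P,a=pose(); R=Rn.from_rotvec(o['tool_rot']).as_matrix()
O=np.array([.5048,-.0228,.049]); B=bedR(-.244)
# predicted cast back lower edge and fence line
pr=lambda X:proj(w,B@np.array(X)/1000+O)[0].round(0).tolist()
print('fence top inner',pr((0,-31,18)),pr((0,31,18)),'back edge z13 at x=.5',pr((.5,-20,13)),pr((.5,20,13)),'side',pr((31,-34,5)),pr((31,34,5)),'front z12',pr((61,0,12)))
for r in bot.masks_of('cast',w)[:2]:
    if r['box'][2]>130:
        m=r['region'].astype(np.uint8); h=cv2.convexHull(max(cv2.findContours(m,0,2)[0],key=cv2.contourArea)); print(cv2.approxPolyDP(h,2.5,True)[:,0].tolist())
for r in bot.masks_of('bed',w)[:1]:
    print('bed',r['box'])
E
```

```text
21.85 [ 0.527  -0.0285  0.0297] 0.0779 [-0.3 -0.6  0.2] [ 0.01  0.03 -0.04]
0.77 [227. 253. 182. 162.] bottom 415.70000000000005
fence top inner [239.0, 242.0] [396.0, 242.0] back edge z13 at x=.5 [268.0, 246.0] [367.0, 246.0] side [235.0, 322.0] [400.0, 322.0] front z12 [317.0, 402.0]
[[406, 270], [403, 363], [357, 405], [334, 414], [293, 411], [275, 402], [232, 363], [229, 273], [272, 250], [360, 250], [371, 252]]
[[330, 28], [293, 65], [259, 71], [241, 69], [193, 34], [186, 0], [330, 0]]
bed [208.3, 210.1, 218.6, 241.0]
```

{"fn": "step_arm", "kwargs": {"targets": [[[8.5,0,0,0,0],[8.5,0,0,-2,0],[8.5,0,0,-4,0],[8.5,0,0,-4,0],[8.5,0,0,0,0]]]}}

```text
t: 22.72
position: [0.5304, -0.0291, 0.1337]
tool_rot: [0.376, 3.112, -0.0]
contact_force: [-0.0, -0.8, -0.1]
gripper_width: 0.0851
finger_force: 0.0
```

```bash
cat > prof.py <<'E'
from h import *
o,P,a=pose(); print(round(o['t'],2),P.round(4),np.degrees(a))
w=bot.camera('wrist'); O=np.array([.5048,-.0228,.049]); B=bedR(-.244); f=w['frame'].astype(int)
pr=lambda X:proj(w,B@np.array(X)/1000+O)[0].round(1).tolist()
for X in [(-10,0,18),(0,0,18),(0,0,0),(0,0,13),(0,-20,13),(0,20,13),(31,-34,6),(31,34,6),(61,0,12),(95,0,24),(79,-31,0),(79,31,0)]: print(X,pr(X))
for th in ('cast','rail_stop','cam_lever'):
  for r in bot.masks_of(th,w)[:2]:
    m=r['region'].astype(np.uint8); h=cv2.convexHull(max(cv2.findContours(m,0,2)[0],key=cv2.contourArea)); print(th,round(r['conf'],2),cv2.approxPolyDP(h,2,True)[:,0].tolist())
v0=int(pr((-10,0,18))[1])-8
for y in (-15,0,15):
    u=int(pr((0,y,13))[0]); print('col',u,'from v',v0,[tuple(x) for x in f[v0:v0+50:2,u]] if y==0 else f[v0:v0+50:2,u].sum(axis=1).tolist())
E
python3 prof.py
```

```text
22.73 [ 0.5304 -0.0291  0.1337] 166.2035340691523
(-10, 0, 18) [317.6, 173.1]
(0, 0, 18) [317.5, 187.6]
(0, 0, 0) [317.5, 196.5]
(0, 0, 13) [317.5, 190.2]
(0, -20, 13) [287.3, 190.1]
(0, 20, 13) [347.8, 190.3]
(31, -34, 6) [266.1, 238.1]
(31, 34, 6) [368.8, 238.4]
(61, 0, 12) [317.3, 282.7]
(95, 0, 24) [317.1, 338.8]
(79, -31, 0) [269.7, 312.0]
(79, 31, 0) [364.7, 312.2]
cast 0.95 [[369, 202], [372, 206], [369, 260], [341, 284], [328, 287], [300, 285], [269, 261], [265, 206], [269, 202], [288, 194], [346, 194]]
cast 0.71 [[328, 0], [326, 53], [303, 77], [284, 82], [264, 79], [237, 60], [226, 8], [227, 0]]
rail_stop 0.86 [[291, 339], [344, 339], [348, 342], [348, 355], [325, 436], [320, 439], [311, 437], [287, 356], [287, 342]]
rail_stop 0.39 [[639, 116], [639, 159], [607, 154], [599, 148], [596, 142], [597, 130], [606, 120], [613, 116]]
col 294 from v 165 [422, 420, 386, 483, 483, 494, 491, 487, 484, 369, 310, 304, 307, 276, 200, 496, 499, 515, 259, 271, 271, 272, 273, 272, 355]
col 317 from v 165 [(np.int64(146), np.int64(148), np.int64(139)), (np.int64(63), np.int64(64), np.int64(6
[... 521 characters left out ...]
p.int64(99), np.int64(99), np.int64(99)), (np.int64(50), np.int64(63), np.int64(70)), (np.int64(134), np.int64(173), np.int64(189)), (np.int64(134), np.int64(173), np.int64(188)), (np.int64(133), np.int64(172), np.int64(186)), (np.int64(133), np.int64(172), np.int64(188)), (np.int64(133), np.int64(173), np.int64(187)), (np.int64(135), np.int64(172), np.int64(188)), (np.int64(136), np.int64(175), np.int64(190)), (np.int64(137), np.int64(175), np.int64(190)), (np.int64(139), np.int64(176), np.int64(191)), (np.int64(137), np.int64(176), np.int64(192))]
col 340 from v 165 [416, 192, 197, 482, 478, 483, 479, 479, 484, 373, 305, 306, 307, 217, 125, 490, 483, 483, 480, 482, 483, 488, 487, 489, 494]
```

The cast lies flat, centred within about 0.5 mm, and its back is about 1 mm from the fence. Next I fetch the raised lever to slide the stop down.

{"fn": "step_arm", "kwargs": {"targets": [[[5.0,0,0,-5,0],[3.6,-3,0,-4,0],[3.6,-4,0,-1.6,0],[3.6,-4,0,0,0],[3.6,-1.7,0,0,0]]]}}

```text
t: 23.55
position: [0.6517, -0.0594, 0.2336]
tool_rot: [-0.377, -3.116, -0.0]
contact_force: [-0.2, -0.2, -0.1]
gripper_width: 0.0362
finger_force: 0.0
```

{"fn": "step_arm", "kwargs": {"targets": [[[3.6,0,0,0,0],[3.6,0,0,0,0]]]}}

```text
t: 23.8
position: [0.6496, -0.0586, 0.235]
tool_rot: [-0.377, -3.116, -0.0]
contact_force: [-0.3, -0.2, -0.7]
gripper_width: 0.0362
finger_force: 0.0
```

```bash
python3 - <<'E'
from h import *
o,P,a=pose(); R=Rn.from_rotvec(o['tool_rot']).as_matrix(); print(o['t'],P.round(4),np.degrees(a))
print('to grip (tool cm)',(R.T@(np.array([.653,-.0593,.1525])-P)*100).round(2))
w=bot.camera('wrist')
for r in bot.masks_of('cam_lever',w)[:1]: print(r['conf'],r['box'])
E
```

```text
23.8 [ 0.6496 -0.0586  0.235 ] 166.20839246200964
to grip (tool cm) [-0.36  0.01  8.25]
0.85 [302.4, 207.8, 32.9, 66.1]
```

{"fn": "step_arm", "kwargs": {"targets": [[[3.6,-0.35,0,3,0],[3.6,0,0,3,0],[3.6,0,0,1.5,0],[3.6,0,0,0.7,0],[3.6,0,0,0,0]]]}}

```text
t: 24.52
position: [0.6541, -0.0597, 0.1546]
tool_rot: [0.377, 3.118, 0.0]
contact_force: [0.8, -0.0, 1.0]
gripper_width: 0.0359
finger_force: 0.0
```

{"fn": "step_arm", "kwargs": {"targets": [[[1.2,0,0,0,0],[1.2,0,0,0,0],[1.2,0,0,0,0],[1.2,0,0,0,0]]]}}

```text
t: 25.02
position: [0.6546, -0.0601, 0.1555]
tool_rot: [0.377, 3.117, -0.001]
contact_force: [-2.2, -0.8, 5.4]
gripper_width: 0.0184
finger_force: 59.0
```

{"fn": "step_arm", "kwargs": {"targets": [[[1.2,0.4,0,0.23,0],[1.2,0.6,0,0.35,0],[1.2,0.6,0,0.35,0],[1.2,0.6,0,0.35,0]]]}}

```text
t: 25.52
position: [0.6332, -0.0548, 0.1427]
tool_rot: [0.377, 3.117, -0.001]
contact_force: [-1.6, -1.1, 6.6]
gripper_width: 0.0185
finger_force: 59.1
```

```bash
python3 prof.py | sed -n '1p;/rail_stop/p;/cast/p;/cam_lever/p;/(95/p;/(61/p'
```

```text
25.52 [ 0.6332 -0.0548  0.1427] 166.19127733119262
(61, 0, 12) [318.0, 106.0]
(95, 0, 24) [317.8, 151.6]
cast 0.84 [[376, 20], [378, 34], [372, 93], [353, 108], [284, 107], [266, 94], [262, 82], [260, 26], [264, 18], [276, 15], [361, 14], [372, 16]]
rail_stop 0.63 [[291, 107], [350, 108], [352, 111], [365, 261], [361, 292], [342, 337], [295, 337], [276, 295], [272, 251], [285, 110]]
rail_stop 0.6 [[338, 232], [346, 306], [342, 335], [298, 337], [295, 335], [293, 322], [297, 233]]
cam_lever 0.88 [[337, 232], [340, 234], [343, 303], [340, 335], [296, 336], [293, 302], [297, 234]]
cam_lever 0.17 [[375, 20], [377, 34], [374, 83], [371, 92], [353, 107], [285, 107], [267, 94], [262, 79], [260, 33], [266, 17], [360, 15]]
```

{"fn": "step_arm", "kwargs": {"targets": [[[1.2,0.26,0,0.15,0],[1.2,0.26,0,0.15,0]]]}}

```text
t: 25.98
position: [0.6282, -0.0536, 0.1397]
tool_rot: [0.377, 3.117, -0.001]
contact_force: [-2.3, 0.1, 7.1]
gripper_width: 0.0183
finger_force: 59.2
```

{"fn": "step_arm", "kwargs": {"targets": [[[1.2,0.13,0,0.08,0],[1.2,0,0,0,0]]]}}

```text
t: 26.22
position: [0.6266, -0.0532, 0.1388]
tool_rot: [0.377, 3.117, -0.001]
contact_force: [-2.9, -1.4, 7.0]
gripper_width: 0.018
finger_force: 59.2
```

```bash
python3 prof.py | sed -n '1p;/rail_stop/p;/cast/p;/(95/p;/(61/p'
```

```text
26.23 [ 0.6266 -0.0532  0.1388] 166.19736961791224
(61, 0, 12) [318.0, 118.3]
(95, 0, 24) [317.8, 165.6]
cast 0.79 [[376, 27], [379, 38], [372, 101], [355, 115], [282, 114], [265, 101], [262, 90], [260, 33], [266, 25], [360, 22]]
rail_stop 0.68 [[349, 108], [352, 111], [365, 258], [361, 293], [341, 337], [296, 337], [276, 295], [272, 264], [285, 111], [288, 108]]
rail_stop 0.26 [[336, 233], [340, 237], [344, 303], [342, 334], [339, 337], [297, 337], [292, 306], [297, 234]]
```

{"fn": "step_arm", "kwargs": {"targets": [[[1.2,0.13,0,0.08,0],[1.2,0,0,0,0]]]}}

```text
t: 26.68
position: [0.6255, -0.0529, 0.1381]
tool_rot: [0.377, 3.117, -0.001]
contact_force: [-2.1, -0.5, 7.7]
gripper_width: 0.0184
finger_force: 59.2
```

{"fn": "step_arm", "kwargs": {"targets": [[[1.2,0.13,0,0.08,0],[1.2,0,0,0,0]]]}}

```text
t: 26.92
position: [0.6242, -0.0526, 0.1373]
tool_rot: [0.377, 3.117, -0.001]
contact_force: [-3.6, -1.4, 7.9]
gripper_width: 0.0182
finger_force: 59.2
```

{"fn": "step_arm", "kwargs": {"targets": [[[1.2,0.13,0,0.08,0],[1.2,0,0,0,0]]]}}

```text
t: 27.18
position: [0.6237, -0.0525, 0.137]
tool_rot: [0.377, 3.116, -0.001]
contact_force: [-2.3, -0.8, 8.3]
gripper_width: 0.0182
finger_force: 59.3
```

{"fn": "step_arm", "kwargs": {"targets": [[[1.2,0.13,0,0.08,0],[1.2,0,0,0,0]]]}}

```text
t: 27.42
position: [0.6237, -0.0525, 0.137]
tool_rot: [0.377, 3.113, -0.001]
contact_force: [-0.8, -0.9, 9.7]
gripper_width: 0.018
finger_force: 59.5
```

```bash
python3 prof.py | sed -n '1p;/rail_stop/p;/cast/p;/(95/p;/(61/p'
```

```text
27.43 [ 0.6237 -0.0525  0.137 ] 166.1903623034295
(61, 0, 12) [317.9, 123.4]
(95, 0, 24) [317.7, 171.8]
cast 0.82 [[375, 26], [378, 33], [375, 90], [371, 102], [356, 114], [282, 114], [265, 101], [261, 89], [259, 40], [264, 24], [359, 21]]
rail_stop 0.75 [[349, 107], [353, 113], [366, 256], [361, 294], [340, 338], [297, 338], [276, 294], [271, 263], [284, 113], [289, 106]]
```

The stop has stalled against the cast, which now sits at the fence. I'll swing the lever down along the reverse arc.

{"fn": "step_arm", "kwargs": {"targets": [[[1.2,0.7,0,0.03,0],[1.2,0.7,0,0.03,0],[1.2,0.65,0,0.2,0],[1.2,0.65,0,0.2,0]]]}}

```text
t: 28.12
position: [0.5974, -0.0461, 0.1326]
tool_rot: [0.377, 3.113, -0.001]
contact_force: [-1.0, -1.2, 8.6]
gripper_width: 0.0185
finger_force: 59.3
```

{"fn": "step_arm", "kwargs": {"targets": [[[1.2,0.57,0,0.36,0],[1.2,0.57,0,0.36,0],[1.2,0.46,0,0.5,0]]]}}

```text
t: 28.5
position: [0.5795, -0.0416, 0.1189]
tool_rot: [0.377, 3.118, -0.001]
contact_force: [-5.1, -1.4, 8.8]
gripper_width: 0.0181
finger_force: 59.4
```

{"fn": "step_arm", "kwargs": {"targets": [[[1.2,0.46,0,0.5,0],[1.2,0.31,0,0.6,0]]]}}

```text
t: 28.75
position: [0.5722, -0.0399, 0.108]
tool_rot: [0.377, 3.117, -0.001]
contact_force: [-4.7, 0.1, 11.1]
gripper_width: 0.0186
finger_force: 59.6
```

{"fn": "step_arm", "kwargs": {"targets": [[[1.2,0.31,0,0.6,0],[1.2,0.15,0,0.67,0]]]}}

```text
t: 29.0
position: [0.5679, -0.0388, 0.0953]
tool_rot: [0.377, 3.117, -0.001]
contact_force: [-3.6, -0.8, 9.9]
gripper_width: 0.0181
finger_force: 59.5
```

{"fn": "step_arm", "kwargs": {"targets": [[[1.2,0.15,0,0.67,0],[1.2,-0.03,0,0.5,0]]]}}

```text
t: 29.25
position: [0.5669, -0.0386, 0.0833]
tool_rot: [0.377, 3.117, -0.001]
contact_force: [-4.1, -1.6, 7.7]
gripper_width: 0.0185
finger_force: 59.3
```

{"fn": "step_arm", "kwargs": {"targets": [[[1.2,-0.03,0,0.4,0],[1.2,-0.03,0,0.3,0]]]}}

```text
t: 29.5
position: [0.5677, -0.0388, 0.0761]
tool_rot: [0.377, 3.117, -0.001]
contact_force: [-2.9, -1.6, 7.6]
gripper_width: 0.018
finger_force: 59.3
```

{"fn": "step_arm", "kwargs": {"targets": [[[1.2,-0.03,0,0.2,0],[1.2,0,0,0,0]]]}}

```text
t: 29.75
position: [0.5679, -0.0388, 0.0754]
tool_rot: [0.377, 3.117, -0.001]
contact_force: [-5.3, -0.6, 14.5]
gripper_width: 0.0181
finger_force: 60.0
```

{"fn": "step_arm", "kwargs": {"targets": [[[1.2,0,0,0.2,0],[1.2,0,0,0.1,0],[1.2,0,0,0,0]]]}}

```text
t: 30.12
position: [0.5681, -0.0388, 0.0745]
tool_rot: [0.377, 3.115, -0.001]
contact_force: [-11.3, -0.0, 27.3]
gripper_width: 0.0186
finger_force: 61.5
```

```bash
python3 prof.py | sed -n '1p;/rail_stop/p;/cast/p;/cam_lever/p;/(95/p;/(61/p'
```

```text
30.12 [ 0.5681 -0.0388  0.0745] 166.19723956873264
(61, 0, 12) [317.8, 257.6]
(95, 0, 24) [317.6, 335.4]
cast 0.78 [[386, 132], [392, 139], [390, 211], [381, 224], [356, 244], [283, 244], [265, 231], [248, 213], [244, 146], [247, 134], [279, 126], [329, 124], [359, 126]]
rail_stop 0.7 [[357, 244], [361, 252], [352, 431], [322, 438], [285, 431], [276, 249], [280, 245]]
rail_stop 0.44 [[379, 104], [403, 133], [414, 362], [351, 431], [321, 438], [287, 432], [222, 363], [233, 133], [257, 104]]
cam_lever 0.72 [[342, 300], [345, 432], [321, 438], [292, 433], [293, 302]]
```

The lever is at its end stop: the pose is the starting grip shifted about 25 mm along the slope, which puts the gap at about 61 mm. I'll relax, release, lift off and verify.

{"fn": "step_arm", "kwargs": {"targets": [[[1.2,0,0,-0.3,0],[3.6,0,0,0,0],[3.6,0,0,0,0],[3.6,0,0,0,0],[3.6,0,0,-1,0]]]}}

```text
t: 30.95
position: [0.5663, -0.0382, 0.0822]
tool_rot: [-0.377, -3.116, -0.001]
contact_force: [1.7, -0.1, -0.1]
gripper_width: 0.0357
finger_force: 0.0
```

{"fn": "step_arm", "kwargs": {"targets": [[[3.6,0,0,-3,0],[3.6,2,0,-4,0],[3.6,2,0,-3,0],[3.6,0,0,0,0],[3.6,0,0,0,0]]]}}

```text
t: 31.58
position: [0.5288, -0.029, 0.1828]
tool_rot: [0.377, 3.119, 0.0]
contact_force: [-0.5, -0.4, -0.1]
gripper_width: 0.0359
finger_force: 0.0
```

```bash
python3 prof.py; python3 - <<'E'
from h import *
w=bot.camera('wrist'); B=bedR(-.244); O=np.array([.5048,-.0228,.049]); s=61
for q in (0,.1,.3):
    f=np.radians(20)+q; print(q,proj(w,B@np.array([s+80-52*np.cos(f),0,13+52*np.sin(f)])/1000+O)[0].round(1))
print('jaw61',proj(w,B@np.array([61,0,24])/1000+O)[0].round(1))
for n in ('vaseline_jar','separator_jar','beaker','dropper','spray_bottle'):
    c=bot.camera('scene')
    for r in bot.masks_of(n,c)[:1]: print(n,round(r['conf'],2),r['box'])
E
```

```text
31.57 [ 0.5288 -0.029   0.1828] 166.20346949397486
(-10, 0, 18) [318.0, 167.2]
(0, 0, 18) [318.0, 179.3]
(0, 0, 0) [318.0, 187.4]
(0, 0, 13) [318.0, 181.7]
(0, -20, 13) [292.5, 181.6]
(0, 20, 13) [343.5, 181.7]
(31, -34, 6) [274.6, 222.0]
(31, 34, 6) [361.2, 222.3]
(61, 0, 12) [317.8, 258.5]
(95, 0, 24) [317.7, 303.2]
(79, -31, 0) [277.7, 284.0]
(79, 31, 0) [357.7, 284.2]
cast 0.78 [[326, 18], [325, 66], [305, 86], [292, 89], [275, 88], [266, 84], [249, 69], [241, 23], [259, 12], [307, 9]]
cast 0.72 [[363, 187], [360, 232], [341, 250], [299, 251], [278, 235], [274, 193], [276, 185], [293, 178], [341, 178]]
cam_lever 0.88 [[305, 283], [332, 286], [332, 381], [304, 381], [302, 377]]
col 298 from v 159 [406, 446, 451, 444, 507, 519, 515, 521, 472, 314, 522, 527, 275, 285, 283, 286, 288, 371, 351, 345, 237, 231, 231, 232, 280]
col 318 from v 159 [(np.int64(137), np.int64(137), np.int64(130)), (np.int64(154), np.int64(157), np.int64(146)), (np.int64(68), np.int64(70), np.int64(64)), (np.int64(148), np.int64(149), np.int64(152)), (np.int64(169), np.int64(169), np.int64(169)), (np.int64(169
[... 659 characters left out ...]
, np.int64(185), np.int64(201)), (np.int64(145), np.int64(187), np.int64(203)), (np.int64(145), np.int64(187), np.int64(203)), (np.int64(147), np.int64(190), np.int64(205)), (np.int64(147), np.int64(189), np.int64(206)), (np.int64(148), np.int64(190), np.int64(208))]
col 337 from v 159 [398, 442, 203, 445, 506, 503, 500, 512, 478, 313, 511, 508, 509, 508, 509, 510, 515, 519, 521, 523, 516, 498, 471, 356, 370]
0 [317.8 300.4]
0.1 [317.8 302.9]
0.3 [317.8 310.5]
jaw61 [317.9 257.5]
vaseline_jar 0.55 [376.1, 222.0, 28.1, 20.9]
separator_jar 0.19 [365.9, 191.3, 24.3, 33.9]
beaker 0.72 [290.4, 279.1, 24.6, 42.3]
dropper 0.53 [305.2, 260.9, 15.0, 21.2]
spray_bottle 0.59 [394.5, 123.6, 32.6, 108.7]
```

The cast's back is flush on the fence, centred and square, and the lever roller sits at its fully-down position. Nothing is touching the robot, so I'm handing in.

```bash
python3 -c "
from plant import bot
print(bot.job_done())"
```

```text
the job is handed in; nothing more can be done
None
```

The job is handed in at about 32 s of the 64 s: the cast lies centred with its back on the fence, the stop is against it and the cam lever is fully down; the robot went near none of the jars, beaker or bottles, but I did not re-measure them.

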